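# Dock the instrument tray on its trolley rails and close the keeper

### The arm

A 6-joint arm with a two-finger parallel gripper is mounted at the origin on the work surface. World frame = base frame: x ahead of the robot, y to its left, z up, the work surface at z = 0. Lengths are in m, angles in rad, forces in N, time in s.
With the tool pointing down it reaches from about 0.35 to 1 m from the base axis. Payload 7.1 kg.
Tool frame: the origin (TCP) lies midway between the tips of the shut fingers; the grasp point (between the pads) lies 19 mm behind it; z points along the fingers, y is the line along which they close (so a half turn about z gives the same grasp; the last joint's range is limited). The gripper opens to 85 mm and grips with 20 to 120 N. Pads are 22 mm wide; open, the fingers measure 114 mm over their backs; the gripper's body (76 mm by 85 mm) begins 54 mm behind the grasp point. The pads swing forward as they close: fully open they stand 13 mm farther back than shut.
Start: joints at [-1.183, 0.423, 1.63, -0, 1.089, -0.019], TCP at [0.247, -0.574, 0.231] pointing down, gripper open.
Joint ranges: [-3, 3], [-0.9, 2.11], [0.09, 2.58], [-1.31, 4.45], [0.11, 2.69], [-2.54, 2.54]. Speed limits (rad/s): [2.39, 2.39, 3.01, 3.14, 3.14, 3.14].

### API

Orientations are given as a 3x3 rotation matrix whose columns are the frame's x, y, z axes.
In Python, from bench import bot gives the robot as it stands. Calls block until the motion is done:
- bot.reach(position, orientation): joint-space move of the TCP to a pose.
- bot.move_linear(position, ori=None, feed=0.15, f_stop=None): straight line of the TCP; ori=None keeps the orientation; feed is the mean speed in m/s. With f_stop (N) it stops when the force on the tool has changed by that much, and returns True; else False.
- bot.goto_joints(angles): joint-space move.
- bot.grip(opening): opening from 0.0 (shut) to 1.0 (fully open); the grip force is fixed at half the most; returns when the fingers have stopped.
- bot.wait(seconds).
- bot.solve_ik(position, orientation): joint angles nearest the present ones, or None.
- bot.read_camera(name): name is "side" or "top" or "wrist"; returns the picture (400x640x3 uint8, blue, green, red); there is no depth.
- bot.camera_params(name): a dict with "camera_matrix" (3x3 intrinsics, pixels), "k1" (the pictures are not rectified: a ray, as slopes to the right and down, at radius r is drawn at 1 + k1 r^2 times it, then the intrinsics apply), "camera_from_world" (4x4, takes a point from world to camera coordinates). Camera axes: x right, y up, looking along -z (the intrinsics and any distortion apply to the point x, -y, -z); pixel columns grow to the right and rows downward; lengths in m; the calibration is good to about 2 mm. A picture is of the moment at which its call begins: read the wrist's pose just before it. camera_params takes no time and is no camera call; for the wrist camera it gives the pose at the moment of the call.
A pose or a line that the arm cannot do raises bot.IKError and nothing moves.
- bot.finish_job(): hands the job in; it is judged then, once.
Trained networks look in the newest picture that a camera, given by its name, has taken for a name from the list of things; names that differ only in an ending like _2 or _b are one class to them, and where a whole thing is asked for, a point or a joint stands for the part that bears it (a point fixed in the world has none). Each returns a list of dicts, best first, with "conf" (0 to 1); they miss things now and then, are a little off and sometimes report something else, mostly with a low value. They report only what shows in the picture. A call takes as long as a camera call. They do not tell look-alikes from the thing itself.
- bot.regions_of(label, camera): "pixels" (400x640 bool, what is visible of it) and "rect" ([left, top, right, bottom] in pixels, round what is visible of it).
Readings, each from a call of its own:
- bot.current_clock(): time.
- bot.current_q(): joint angles.
- bot.current_joint_velocities(): joint speeds.
- bot.current_joint_torque(): joint torques, N m.
- bot.current_tcp_pos(): TCP position.
- bot.current_tcp_rot(): TCP orientation.
- bot.current_ft_force(): force on the tool from outside, world axes, zero at the start.
- bot.current_torque(): the same for the moment, N m.
- bot.current_grip_width(): opening from 0.0 (shut) to 1.0 (fully open).
- bot.current_finger_force(): force on a finger pad.
Only numpy, scipy, OpenCV 4.12 (cv2) and the standard library are available. Lean on these libraries where they do the work, as an engineer would, in place of code of your own. Each camera call takes 0.05 s, during which the arm holds its last target. There are 200 camera calls.

### The job

With the fingertips only, push the steel instrument tray along its two rails, toward the keeper at their end, until you feel it drop into the locating notches and it sits level and locked there, with the jaw model still standing on it. Then push the keeper's upright tab toward the tray as far as it goes, so that its plate reaches over the tray's rim, and leave both so. Do not pick anything up, and leave everything else on the trolley where it is.

Things in the scene. Friction and masses are not known exactly. Their poses are not given: they have to be found in the camera images.
- carrier: fixed carrier: grey base plate 6 mm thick, 190 (x) by 445 (y) mm, with two aluminium rails along its y axis at x = -65 and +65 mm, tops 34 mm above the work surface; outer guides 44 mm high. Origin on the work surface, midway between the rails. Between the rails it is open down to the plate. At the +y end (y = 182 to 222) stands the keeper's grey housing, 56 mm wide and high
- home (a point): fixed point of the carrier at carrier x = 0, y = +60, z = +24 mm, axes as the carrier's: the tray's origin is here, within about 3 mm, when its feet are down in the notches. Each rail has two notches, 16 mm long along y and 10 mm deep, at carrier y = -20 and +140 mm
- tray: loose steel tray, 0.3 to 0.65 kg, 150 (x) by 200 (y) mm, axes as the carrier's, origin amid the undersides of its four feet (12 mm high, 10 mm long, at x +-65, y +-80). Starts 50 to 110 mm short of home on the carrier's -y side, origin 34 mm up; slides to +y with 1 to 6 N. At home, moved at some 30 mm/s, it falls 10 mm by its weight and its feet stop on the notch walls (3 mm play)
- tray_end (a point): middle of the outer face of the tray's -y end wall, between the rails: the place to push toward carrier +y. At tray x = 0, y = -100 mm; the wall reaches from 12 to 30 mm above the tray's origin and this point is 21 mm above it
- keeper (a joint): slide of the keeper, in m: 0 drawn back, 0.030 fully closed over the tray's rim (hard stop); grows toward carrier -y, starts between 0 and 0.006, stays where left, takes about 2 N. Its plate's underside is 58 mm above the work surface: 4 mm over the rim of a docked tray; a tray not yet dropped blocks it, and a closed keeper blocks the tray
- keeper_tab (a point): middle of the keeper's upright steel tab, 24 mm wide (carrier x), 8 mm thick (carrier y), standing from 62 to 92 mm above the work surface; this point is 77 mm above the surface. Push it from its +y side toward carrier -y
- jaw_model: loose plaster jaw model with teeth standing on the tray's floor, 56 by 54 by 30 mm, origin at the centre of its underside; it rides along with the tray and must stay standing on it
- canister: steel canister, 72 mm across, 95 mm high, origin under its centre; a bystander
- dropper: white dropper bottle, 32 mm across, 75 mm high, origin under its centre; a bystander
- amber: amber bottle, 36 mm across, 70 mm high, origin under its centre; a bystander
- wipes0: white tub with blue lid, 64 mm across, 130 mm high, origin under its centre; a bystander
- wipes1: a second such tub; a bystander
- beaker: white plastic cup, 68 mm across, 75 mm high, origin under its centre; a bystander
- spatula: mixing spatula lying flat, 170 mm long, on the robot's side of the carrier, origin under its middle; a bystander
There are look-alikes about, which are no part of the job. Leave any red look-alike of the tray alone.

How it is judged:
On the way:
1. the tray is down in its notches while the keeper is still open (z of tray in the frame of home between -0.004 and 0.003 m and y of tray in the frame of home between -0.007 and 0.007 m and x of tray in the frame of home between -0.008 and 0.008 m and angle between tray's own z axis and vertical below 0.05 rad and linear speed of tray below 0.03 m/s and z of jaw_model in the frame of tray between 0.01 and 0.022 m and angle between jaw_model's own z axis and vertical below 0.15 rad and value of joint keeper below 0.018 m), for 0.2 s.
At the end, for the whole second after the job is handed in: the tray is down in the notches (origin within 3 mm of the home height and 7 mm along and 8 mm across the rails, tilted under 0.05 rad) and at rest, the jaw model stands on it at rest, the keeper is closed to 24 mm or more of its 30, and the bystanders are within 30 mm of where they stood (z of tray in the frame of home between -0.004 and 0.003 m and y of tray in the frame of home between -0.007 and 0.007 m and x of tray in the frame of home between -0.008 and 0.008 m and angle between tray's own z axis and vertical below 0.05 rad and linear speed of each of tray, jaw_model below 0.03 m/s and z of jaw_model in the frame of tray between 0.01 and 0.022 m and angle between jaw_model's own z axis and vertical below 0.15 rad and value of joint keeper above 0.024 m and distance of each of canister, dropper, amber, wipes0, wipes1, beaker, spatula from where it was at the start of the episode below 0.03 m); the robot touches nothing.
It fails at once if the tray is lifted off its rails or tipped (z of tray in the frame of home above 0.022 m or angle between tray's own z axis and vertical above 0.2 rad).
It fails at once if the jaw model is lifted off the tray or knocked over (z of jaw_model in the frame of tray above 0.035 m or z of jaw_model in the frame of tray below 0 m or angle between jaw_model's own z axis and vertical above 0.5 rad).
It fails at once if a bystander is moved, lifted or knocked over (distance of any of canister, dropper, amber, wipes0, wipes1, beaker, spatula from where it was at the start of the episode above 0.03 m or angle between any of canister, dropper, amber, wipes0, wipes1, beaker, spatula's own z axis and vertical above 0.4 rad).
It also fails if it takes over 54 s, if anything falls off the work surface, if the arm or the gripper's body presses on something with over 40 N, if the wrist force passes 120 N, or if a joint passes its speed limit or range.

## Working session

There is one attempt and no reset: what is moved stays moved. The work goes in short steps, each a Python script; the robot and the scene stay as the last script left them, time stands still between calls to the robot, and variables do not carry over. Pictures are saved under pics/ and viewed, at most 10 in all, crops included, and the job is handed in when it is done.

```bash
mkdir -p pics; ls
python3 - <<'E'
from bench import bot
import cv2,numpy as np
np.set_printoptions(precision=4,suppress=True)
for c in("top","side"):
    im=bot.read_camera(c);cv2.imwrite(f"pics/{c}0.png",im)
    p=bot.camera_params(c);print(c,p)
    for l in("carrier","tray","keeper","jaw_model","canister","spatula"):
        for r in bot.regions_of(l,c):print(l,round(r["conf"],2),r["rect"],r["pixels"].sum())
E
```

```text
pics
top {'camera_matrix': array([[398.2047,   0.    , 322.0129],
       [  0.    , 398.2047, 200.3336],
       [  0.    ,   0.    ,   1.    ]]), 'k1': 0.030402845687535856, 'camera_from_world': array([[ 0.0205, -0.9996, -0.0194, -0.0273],
       [ 0.9852,  0.0169,  0.1704, -0.5444],
       [-0.17  , -0.0226,  0.9852, -1.02  ],
       [ 0.    ,  0.    ,  0.    ,  1.    ]])}
carrier 0.72 [254.6, 155.8, 416.5, 237.9] 6505
carrier 0.67 [301.1, 233.7, 367.3, 256.3] 1043
carrier 0.62 [317.6, 163.0, 394.6, 229.5] 3823
tray 0.9 [167.2, 263.8, 248.2, 330.1] 4565
tray 0.87 [317.3, 166.6, 394.1, 224.8] 3862
tray 0.72 [371.7, 256.0, 468.6, 354.5] 4788
keeper 0.66 [254.4, 180.5, 276.9, 190.4] 173
keeper 0.64 [447.0, 154.9, 484.7, 188.2] 894
jaw_model 0.8 [339.5, 188.5, 367.0, 214.2] 472
canister 0.93 [341.8, 121.3, 368.0, 158.6] 755
canister 0.25 [388.3, 132.6, 402.0, 148.4] 183
spatula 0.98 [300.5, 230.9, 365.0, 255.4] 1023
spatula 0.75 [312.8, 164.4, 396.6, 225.1] 3944
side {'camera_matrix': array([[393.6289,   0.    , 320.0985],
       [  0.    , 393.6289, 198.685 ],
       [  0.    ,   0.    ,   1.    ]]), 'k1': -0.09278835500871105, 'camera_from_world': array([[-0.9921, -0.1254, -0.0091,  0.54  ],
       [ 0.057 , -0.5133,  0.8563, -0.1335],
       [-0.1121,  0.849 ,  0.5164, -1.2875],
       [ 0.    ,  0.    ,  0.    ,  1.    ]])}
carrier 0.74 [274.7, 187.5, 347.0, 262.3] 2694
tray 0.81 [288.9, 182.6, 343.8, 219.0] 1210
tray 0.81 [367.6, 172.5, 422.3, 204.3] 1118
tray 0.63 [362.7, 260.0, 437.6, 318.2] 3245
tray 0.31 [298.3, 231.8, 305.8, 242.6] 112
keeper 0.63 [297.4, 230.8, 312.6, 240.9] 139
keeper 0.33 [315.4, 191.0, 330.8, 207.1] 194
jaw_model 0.55 [316.3, 190.8, 329.4, 204.7] 170
canister 0.96 [265.3, 186.2, 287.6, 214.6] 530
canister 0.54 [300.2, 143.8, 320.5, 177.7] 508
spatula 0.75 [344.1, 208.5, 363.2, 239.3] 327
```

Run:
```python
import cv2
a=cv2.imread("pics/top0.png")[100:360,150:510]
cv2.imwrite("pics/topc.png",cv2.resize(a,None,fx=2.2,fy=2.2,interpolation=cv2.INTER_CUBIC))
b=cv2.imread("pics/side0.png")[120:330,240:450]
cv2.imwrite("pics/sidec.png",cv2.resize(b,None,fx=2.8,fy=2.8,interpolation=cv2.INTER_CUBIC))
```

```text
(no output)
```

View pics/topc.png

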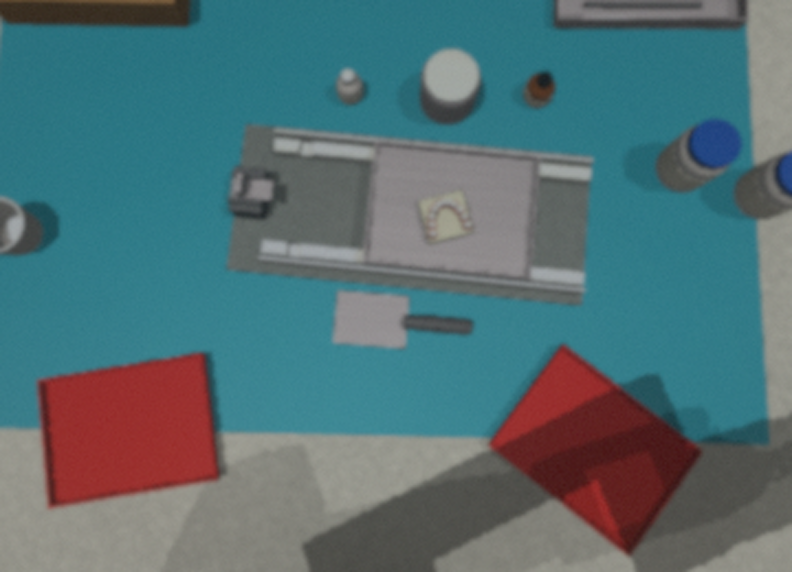

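View pics/sidec.png

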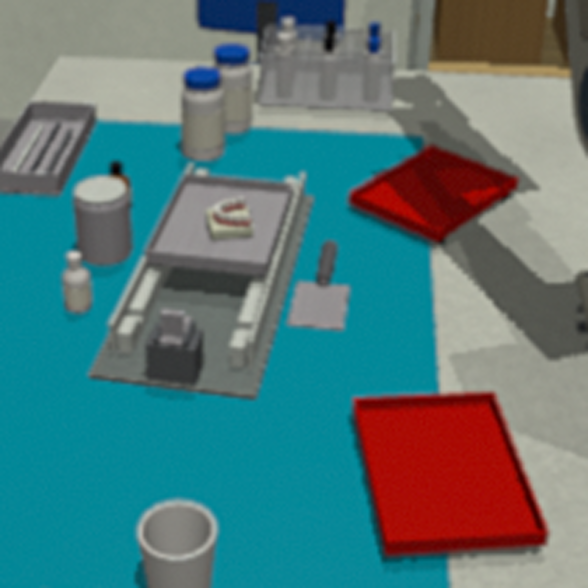

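The top view shows the steel tray with the jaw model at about (356,195), on the carrier. Look-alikes are the red trays at (207,297) and (420,305) and the grey instrument box at (445,105). I choose the one on the rails, with the keeper at its left (+y) end at about (265,187).

```bash
cat > h.py <<'E'
from bench import bot
import cv2,numpy as np
np.set_printoptions(precision=4,suppress=True)
from scipy.optimize import brentq
def px2w(p,cam,z,par=None):
    P=par or bot.camera_params(cam);K=P["camera_matrix"];k=P["k1"];T=P["camera_from_world"]
    d=np.array([(p[0]-K[0,2])/K[0,0],(p[1]-K[1,2])/K[1,1]]);rd=np.linalg.norm(d)
    r=brentq(lambda r:r*(1+k*r*r)-rd,0,2);d=d*r/max(rd,1e-9)
    ray=T[:3,:3].T@np.array([d[0],-d[1],-1]);o=-T[:3,:3].T@T[:3,3]
    return o+ray*(z-o[2])/ray[2]
E
python3 - <<'E'
from h import *
f=lambda u,v:(u/2.2+150-.3,v/2.2+100-.3)
def s(n,u,v,z):print(n,px2w(f(u,v),"top",z)[:2])
for n,u,v in(("A",247,125),("B",229,270),("C",582,303)):s(n,u,v,.006)
for n,u,v in(("t++",374,146),("t-+",364,262),("t--",528,277),("t+-",538,150)):s("tray"+n,u,v,.064)
s("rail+ end",592,172,.034);s("rail- end",584,277,.034)
s("rail+ start",274,145,.034);s("rail- start",261,248,.034)
s("tab",236,188,.092);s("plate",260,190,.062);s("jaw",446,216,.066)
s("wip0",716,143,.13);s("wip1",795,175,.13);s("can",451,72,.095);s("beaker",3,217,.075);s("spat",403,320,.005)
g=lambda u,v:(u/2.8+240-.3,v/2.8+120-.3)
for n,u,v,z in(("A",92,376,.006),("B",258,396,.006),("tray++",145,258,.064),("tray-+",262,272,.064),("tabtop",173,320,.092),("wip0",202,78,.13)):print("side",n,px2w(g(u,v),"side",z)[:2])
print(bot.current_tcp_rot(),bot.current_clock())
E
```

```text
A [0.6751 0.1571]
B [0.4866 0.171 ]
C [ 0.4537 -0.2691]
trayt++ [ 0.6346 -0.0093]
trayt-+ [ 0.4925 -0.0005]
trayt-- [ 0.4783 -0.1943]
trayt+- [ 0.6326 -0.2076]
rail+ end [ 0.6134 -0.2785]
rail- end [ 0.4829 -0.2662]
rail+ start [0.6418 0.1169]
rail- start [0.5113 0.1276]
tab [0.5739 0.1509]
plate [0.5782 0.1275]
jaw [ 0.5493 -0.0972]
wip0 [ 0.6263 -0.3958]
wip1 [ 0.5907 -0.4807]
can [ 0.7187 -0.1002]
beaker [0.5375 0.4295]
spat [ 0.4284 -0.0483]
side A [0.6734 0.1607]
side B [0.4864 0.1733]
side tray++ [0.6402 0.0041]
side tray-+ [0.4977 0.0184]
side tabtop [0.5787 0.1619]
side wip0 [ 0.6258 -0.3832]
[[ 0.9184  0.3956  0.    ]
 [ 0.3956 -0.9184 -0.    ]
 [ 0.      0.     -1.    ]] 0.7
```

```bash
cat >> h.py <<'E'
th=.0737; cy=np.array([np.sin(th),np.cos(th),0]);cx=np.array([np.cos(th),-np.sin(th),0]);O=np.array([.565,-.0575,0])
W=lambda x,y,z:O+x*cx+y*cy+np.array([0,0,z])
C=lambda p:np.array([(p-O)@cx,(p-O)@cy,p[2]])
R=np.c_[cy,cx,[0,0,-1]]
def st(n=""):print(n,"C",C(bot.current_tcp_pos()),"F",bot.current_ft_force(),"t",bot.current_clock())
E
python3 - <<'E'
from h import *
for r in(R,R*[-1,-1,1]):print([bot.solve_ik(W(*p),r) for p in((0,-.19,.2),(0,.24,.07))])
bot.grip(0)
bot.reach(W(0,-.19,.2),R);st("above")
print(bot.move_linear(W(0,-.19,.044),feed=.12,f_stop=8));st("down")
print(bot.move_linear(W(0,-.13,.044),feed=.03,f_stop=2));st("contact")
cv2.imwrite("pics/w1.png",bot.read_camera("wrist"))
cv2.imwrite("pics/s1.png",cv2.resize(bot.read_camera("side")[120:330,240:450],None,fx=2.8,fy=2.8))
E
```

```text
[array([-0.4411,  0.429 ,  1.7024, -0.    ,  1.0102, -0.3674]), array([ 0.283 ,  0.6176,  1.7483, -0.    ,  0.7756,  0.3567])]
[None, None]
above C [-0.0002 -0.191   0.2001] F [0.3283 0.019  1.1138] t 3.1083
False
down C [ 0.0006 -0.1902  0.0448] F [ 0.2331 -0.3573  0.6514] t 4.5583
True
contact C [-0.0003 -0.1573  0.0437] F [ 0.7804  0.1355 -0.0924] t 5.6917
```

View pics/s1.png

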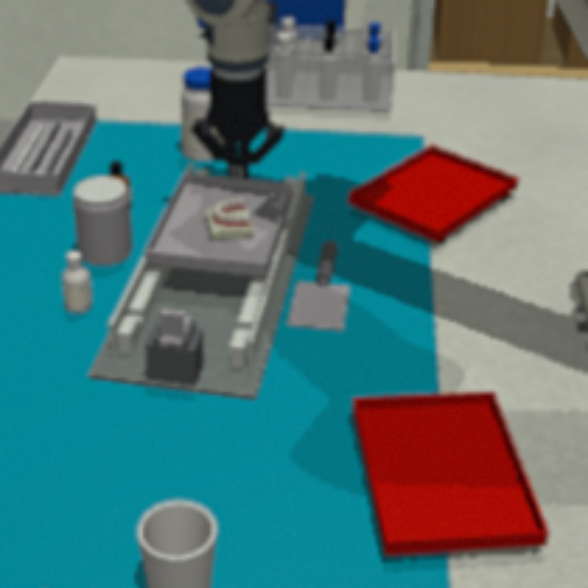

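The side view shows the shut fingers at the tray's -y end wall at about (237,170) in the crop, with nothing disturbed. Contact came where predicted, so I push now.

Run:
```python
from h import *
print(bot.move_linear(W(0,-.035,.044),feed=.035,f_stop=14));st("push")
cv2.imwrite("pics/s2.png",cv2.resize(bot.read_camera("side")[120:330,240:450],None,fx=2.8,fy=2.8))
```

```text
True
push C [-0.0001 -0.0491  0.0439] F [-0.5485 -2.4805  2.9343] t 8.5
```

View pics/s2.png

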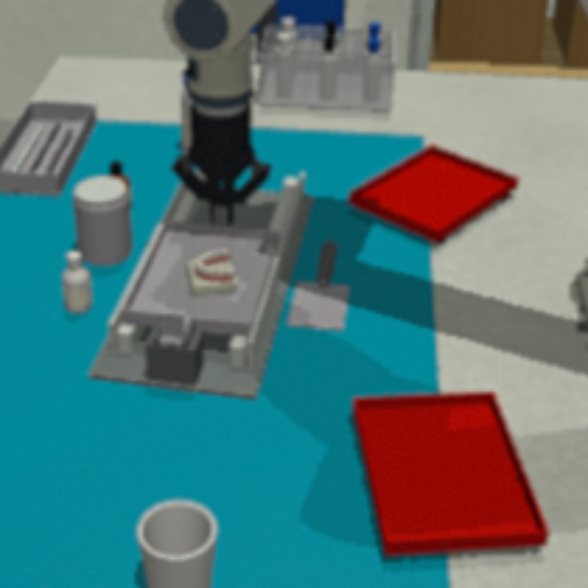

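The tray has moved up to the keeper and appears sunk between the guides. I back off and check from above.

Run:
```python
from h import *
bot.move_linear(W(0,-.075,.044),feed=.08)
bot.move_linear(W(0,-.075,.2),feed=.2)
bot.reach(W(0,.27,.2),R);st("kept side")
t=bot.read_camera("top")[140:250,240:430];s=bot.read_camera("side")[170:270,260:360]
a=cv2.resize(t,(760,440),interpolation=cv2.INTER_CUBIC);cv2.imwrite("pics/t3.png",a)
cv2.imwrite("pics/s3.png",cv2.resize(s,(600,600),interpolation=cv2.INTER_CUBIC))
```

```text
kept side C [0.0002 0.269  0.1997] F [-0.3743 -0.9145  0.8843] t 11.25
```

View pics/t3.png

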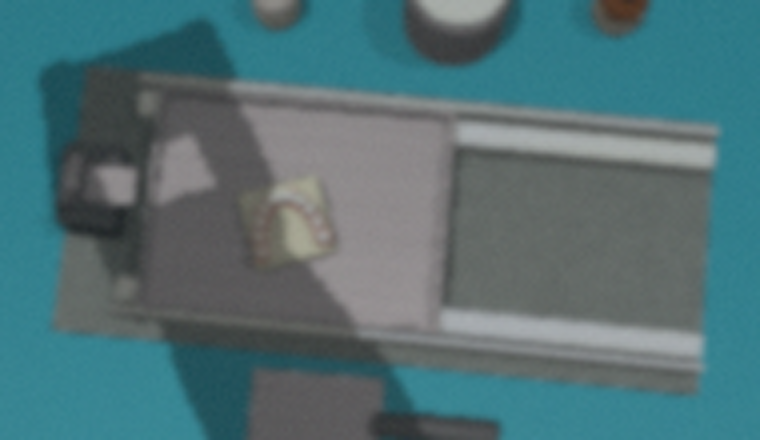

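View pics/s3.png

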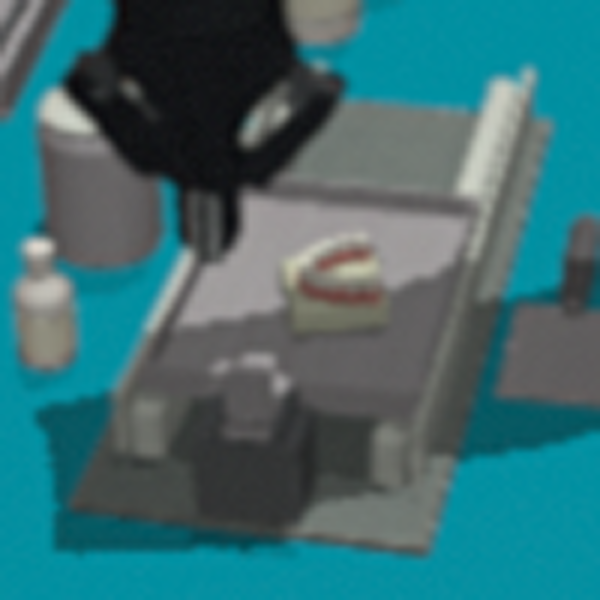

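Top view: the tray is square on the rails, its rear edge at about (448,220) and front edge at (150,200), with the jaw model standing at (290,222). Side view: the tray is level and the keeper tab stands open at (255,385).

Run:
```python
from h import *
for z in(.054,.064):
    print(z,[C(px2w((u/4+240,v/4+140),"top",z))[:2] for u,v in((455,117),(440,328))],C(px2w((478/6+260,207/6+170),"side",z))[:2])
bot.move_linear(W(0,.27,.068),feed=.15,f_stop=10);st("down")
print(bot.move_linear(W(0,.205,.068),feed=.03,f_stop=1.5));st("touch")
print(bot.move_linear(W(0,.165,.068),feed=.03,f_stop=14));st("push")
```

```text
0.054 [array([ 0.0678, -0.0384]), array([-0.0753, -0.0401])] [-0.079  -0.0248]
0.064 [array([ 0.0652, -0.038 ]), array([-0.0765, -0.0397])] [-0.0814 -0.0089]
down C [0.0007 0.2702 0.0689] F [-0.3697 -0.3732 -0.153 ] t 12.3833
True
touch C [-0.0003  0.2191  0.0676] F [-0.2199  0.4946 -0.3301] t 13.9
True
push C [-0.0005  0.1925  0.0675] F [-0.4257  4.9944  2.3776] t 14.9167
```

Run:
```python
from h import *
print(bot.move_linear(W(0,.17,.068),feed=.02,f_stop=20));st("repush")
bot.move_linear(W(0,.25,.068),feed=.1)
bot.move_linear(W(0,.27,.2),feed=.2)
bot.reach(W(-.12,.33,.3),R);st()
t=bot.read_camera("top")[140:250,240:430];s=bot.read_camera("side")[170:270,260:360]
cv2.imwrite("pics/e.png",np.hstack([cv2.resize(t,(475,275),interpolation=cv2.INTER_CUBIC),cv2.resize(s,(275,275),interpolation=cv2.INTER_CUBIC)]))
```

```text
True
repush C [-0.0005  0.1926  0.0676] F [-1.0441  3.2591  2.1651] t 15.3417
 C [-0.1199  0.3296  0.2988] F [ 0.2471 -0.162  -0.2472] t 17.5917
```

View pics/e.png

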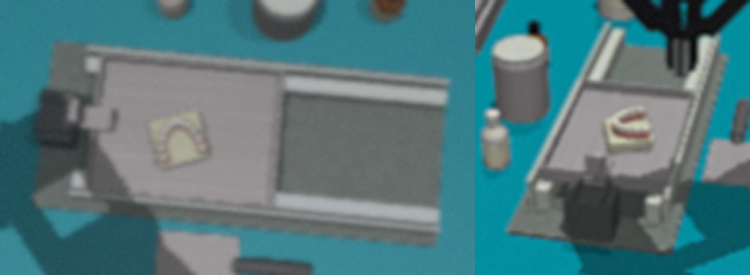

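The keeper's plate now reaches over the tray's rim at about (108,119), against its hard stop. The tray is level, the jaw model is standing, and the bystanders have not moved.

```bash
python3 -c "
from bench import bot
print(bot.finish_job())"
```

```text
the job is handed in; nothing more can be done
None
```

The job is handed in (no verdict came back): the tray is in its notches with the jaw model standing on it, and the keeper is pushed to its hard stop over the rim. The arm is clear at about 18 s on the clock.

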